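Return three glaze containers to the drip tiles of their own colour

ROBOT

A 7-joint arm with a two-finger parallel gripper is mounted at the origin on the work surface; the furniture and walls round the work are solid. World frame = base frame: x ahead of the robot, y to its left, z up, the work surface at z = 0. Lengths are in m, angles in rad, forces in N, time in s.
With the tool pointing down it reaches from about 0.4 to 0.9 m from the base axis. Payload 5.6 kg.
Tool frame: the origin (TCP) lies on the centre line of the jaws, within the pads' length; the fingertips stand 17 mm ahead of it and the grasp point (between the pads) lies 2 mm behind it; z points along the fingers, y is the direction in which the jaws open and shut (so a half turn about z gives the same grasp; the last joint's range is limited). The gripper opens to 92 mm and grips with 3 to 60 N. Pads are 20 mm wide; open, the fingers measure 128 mm over their backs; the gripper's body (75 mm by 189 mm) begins 69 mm behind the grasp point.
Start: joints at [-1.196, 0.468, -0.012, 1.603, 0.006, 1.071, -0.056], TCP at [0.264, 0.594, 0.232] pointing down, gripper open.
Joint ranges: [-2.53, 2.53], [-0.31, 2.02], [-1.57, 1.55], [0.28, 2.44], [-1.29, 4.43], [0.15, 1.84], [-2.92, 2.92]. Speed limits (rad/s): [2.57, 2.57, 3.14, 3.14, 3.14, 3.14, 3.14].

INTERFACE

Orientations are given as a 3x3 rotation matrix whose columns are the frame's x, y, z axes.
In Python, from station import ctrl gives the robot as it stands. The module is installed in compiled form; this text tells all that it offers.
- The arm moves only by the tool servo_tool, never from a script. Its arguments are lists of equal length, an entry for each row: "travel": the shift along the tool's x, y, z in mm, a list of three; "rot": the turn, a rotation vector about the tool's x, y, z in degrees, a list of three; "gripper": the opening, from 0 (shut) to 1 (fully open). A call has 1 to 20 rows; each row is the pose to reach, as a shift and turn from the pose commanded when the call began, along the tool's axes at that moment; what a row does not reach only later rows make up. A row lasts 1/12 s, in which the tool goes at most 41.7 mm and 7.16 degrees, less where a joint would pass 70% of its speed; a pose out of reach is approached as far as the arm can. A call with a gripper value outside its range is refused whole. The fingers move at their own pace and stop on an object; "newtons" is the grip in N (left out, the last holds). Time passes only in rows, so rows that repeat a pose let the fingers close. It gives the time, the measured TCP pose, the force and the opening at its end, in the units of the state.
- ctrl.get_obs(): the state, without advancing time (a new reading comes with each control period).
- ctrl.capture(name): name is "scene" or "top" or "wrist"; returns (picture, depth): 480x640x3 uint8, red, green, blue; 480x640 float32, m along the optical axis (not along the pixel's ray), 0 where there is no reading.
- ctrl.get_calibration(name): a dict with "K" (3x3 intrinsics, pixels), "world_to_cam" (4x4, takes a point from world to camera coordinates); the wrist camera has in their place "hand_eye" (4x4, takes a point from camera to tool coordinates, whose origin is the TCP and whose axes are the flange's). Camera axes: x right, y down, z forward; pixel columns grow to the right and rows downward; lengths in m; the calibration is good to about 2 mm. A picture is of the moment at which its call begins: read the wrist's pose just before it. get_calibration takes no time and is no camera call.
- ctrl.hand_in(): hands the job in, once; it reports no verdict.
The state is a dict: "time_s": time; "qpos": joint angles; "joint_vel": joint speeds; "joint_efforts": joint torques, N m; "position": TCP position; "eef_rot": TCP orientation; "contact_force": force on the tool from outside, world axes, zero at the start; "ft_torque": the same for the moment, N m; "width": opening from 0.0 (shut) to 1.0 (fully open).
Only numpy, scipy, OpenCV 4.12 (cv2) and the standard library are available. Lean on these libraries where they do the work, as an engineer would, in place of code of your own. Each camera call takes 0.05 s, during which the arm holds its last target.

TASK

The containers at the glaze corner stand on each other's drip tiles: put the red-lidded jar on the red tile, the yellow-lidded jar on the yellow tile and the white beaker on the white tile, each upright and centred on its tile, and let go. Every tile is occupied, so park one container for a while; the round cork mat is free for that. Never knock a container over, and leave the rubber kidney and the two wooden gauge blocks where they lie.

Things in the scene. Friction and masses are not known exactly. Their poses are not given: they have to be found in the camera images.
- red_lid_jar: closed clear round jar with a red screw lid, 64 mm in diameter, 97 mm tall, about 0.17 kg; origin: centre of its underside, z up. Can be gripped round the body at any yaw. It belongs on the red tile and starts on the yellow one
- yellow_lid_jar: closed slim round jar with a yellow lid and a pinkish label, 45 mm in diameter, 100 mm tall, about 0.11 kg; origin: centre of its underside, z up. Can be gripped round the body at any yaw. It belongs on the yellow tile and starts on the white one
- beaker: milky white open empty plastic beaker, 100 mm tall, body 54 mm in diameter at the foot and 58 mm higher up, with a rim of 64 mm on the top 12 mm; about 0.06 kg; origin: centre of its underside, z up. Can be gripped round the body, below the rim, at any yaw. It belongs on the white tile and starts on the red one
- red_tile: square drip tile, 84 x 84 mm, 8 mm thick, lying flat and fixed to the bench, glazed red on top; origin: centre of its underside, so its top face is 8 mm above the origin, x and y along its edges, z up. The four spots (three tiles and the cork mat) lie about 0.11 to 0.19 m from their neighbours, centre to centre, and which lies where changes
- yellow_tile: square drip tile, 84 x 84 mm, 8 mm thick, lying flat and fixed to the bench, glazed yellow on top; origin: centre of its underside, so its top face is 8 mm above the origin, x and y along its edges, z up.
- white_tile: square drip tile, 84 x 84 mm, 8 mm thick, lying flat and fixed to the bench, glazed white on top; origin: centre of its underside, so its top face is 8 mm above the origin, x and y along its edges, z up.
- cork_mat: round cork mat, 92 mm in diameter, 8 mm thick, lying flat and fixed to the bench; origin: centre of its underside. Empty at the start: a free spot for parking a container for a while
- rubber_kidney: bystander: flat orange-brown kidney-shaped rubber scraper, 35 x 90 mm, 8 mm thick, lying loose on the bench; origin: centre of its underside, y along its length
- gauge_block_low: bystander: loose hardwood gauge block, 25 x 60 mm, 18 mm high; origin: centre of its underside, y along its length. It lies nearer the robot, towards the middle
- gauge_block_high: bystander: loose hardwood gauge block, 25 x 60 mm, 25 mm high; origin: centre of its underside, y along its length. It lies nearer the robot, further left
Things that resemble listed ones, but are neither listed nor needed, are in the scene too. There is more than one size of the yellow_lid_jar; the job needs the larger.

How it is judged:
By the outcome, as a careful person would: the job done as asked, in the order asked, and still so for the second after the job is handed in, with the robot touching nothing.
It also fails if it takes over 99 s, if anything falls off the work surface, if the arm or the gripper's body presses on something with over 40 N, if the wrist force passes 120 N, or if a joint passes its speed limit or range.

## Working session

There is one attempt and no reset: what is moved stays moved. The work goes in short steps, Python scripts to look and compute and a tool call to move; the robot and the scene stay as the last step left them, time stands still between calls to the robot, and variables do not carry over. Pictures are saved under pics/ and viewed, and the job is handed in when it is done.

Besides the shell and the picture viewer there is one more tool, called after ">>>" as a command line: name --argument value ..., lists and objects as JSON in quotes. servo_tool: Moves the arm, as the interface text tells. Its arguments: {"type":"object","properties":{"travel":{"type":"array","items":{"type":"array","items":{"type":"number"}}},"rot":{"type":"array","items":{"type":"array","items":{"type":"number"}}},"gripper":{"type":"array","items":{"type":"number"}},"newtons":{"type":"number"}},"required":["travel","rot","gripper"]}

```bash
mkdir -p pics; cat > h.py <<'E'
import numpy as np, cv2
from station import ctrl
def cap(n,f):
    im,d=ctrl.capture(n); cv2.imwrite(f'pics/{f}.png',im[:,:,::-1]); np.save(f'pics/{f}.npy',d); return im,d
def w(name,d,u,v,z=None):
    c=ctrl.get_calibration(name);K=c['K'];T=np.linalg.inv(c['world_to_cam'])
    r=np.linalg.inv(K)@[u,v,1]
    if z is None: p=r*d[int(v),int(u)]; return (T@[*p,1])[:3]
    a=T[:3,:3]@r;o=T[:3,3]; return o+a*(z-o[2])/a[2]
E
python3 - <<'E'
from h import *
for n in ('scene','top'): cap(n,n+'0')
o=ctrl.get_obs(); print(o)
for n in ('scene','top'): print(ctrl.get_calibration(n))
E
```

```text
{'time_s': 0.1, 'qpos': array([-1.19602002,  0.46829718, -0.01160601,  1.6034931 ,  0.00599621,
        1.07140387, -0.05629462]), 'joint_vel': array([-4.46730045e-04, -1.12967664e-03,  6.45334912e-04, -1.81320497e-03,
       -1.70474130e-04, -3.21592633e-05, -2.18296016e-04]), 'joint_efforts': array([ 7.84591157e-04, -5.21644127e+01, -1.24822446e-02, -2.44367266e+01,
       -5.67436474e-02,  1.40340388e-02,  6.73124396e-05]), 'position': array([0.26358489, 0.59363012, 0.23074626]), 'eef_rot': array([[-9.13969815e-01,  4.05781828e-01, -5.34648774e-04],
       [ 4.05782166e-01,  9.13968634e-01, -1.47295870e-03],
       [-1.09047663e-04, -1.56319073e-03, -9.99998772e-01]]), 'contact_force': array([ 0.21494076, -0.61201893, -0.18843875]), 'ft_torque': array([-0.01565823, -0.00581866, -0.03280509]), 'width': 1.0014833691559029}
{'K': array([[592.17864662,   0.        , 319.11520422],
       [  0.        , 592.17864662, 239.37775655],
       [  0.        ,   0.        ,   1.        ]]), 'world_to_cam': array([[-0.52768665, -0.84906671, -0.02514998,  0.45749944],
       [-0.38030892,  0.26262558, -0.88678798,  0.11579174],
       [ 0.75954719, -0.45838141, -0.46149166,  0.74163395],
       [ 0.        ,  0.        ,  0.        ,  1.        ]])}
{'K': array([[449.36810463,   0.        , 316.35290201],
       [  0.        , 449.36810463, 238.25139293],
       [  0.        ,   0.        ,   1.        ]]), 'world_to_cam': array([[-0.00757878, -0.99992217, -0.00990994,  0.30479566],
       [-0.99184302,  0.00877782, -0.1271628 ,  0.42008808],
       [ 0.1272399 ,  0.00886536, -0.99183235,  0.84638578],
       [ 0.        ,  0.        ,  0.        ,  1.        ]])}
```

View pics/scene0.png

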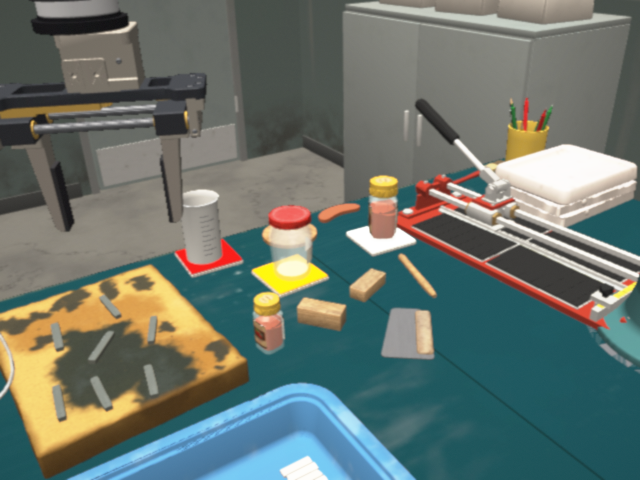

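View pics/top0.png

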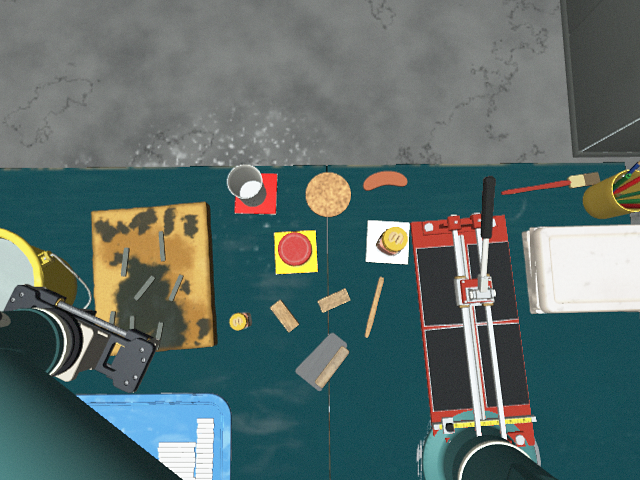

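The top view shows the beaker on red at (256,192), the red-lidded jar on yellow at (296,252), the large yellow-lidded jar on white at (388,243) and the cork mat at (328,194). The small decoy jar is at (240,321). Next I'll measure tile corners and the containers.

```bash
python3 - <<'E'
from h import *
im=cv2.imread('pics/top0.png')
c=im[155:345,215:425]; cv2.imwrite('pics/topc.png',cv2.resize(c,None,fx=3.8,fy=3.15*0+3.1,interpolation=cv2.INTER_CUBIC) if 0 else cv2.resize(c,None,fx=3.1,fy=3.1,interpolation=cv2.INTER_CUBIC))
im=cv2.imread('pics/scene0.png')
c=im[165:355,165:425]; cv2.imwrite('pics/scec.png',cv2.resize(c,None,fx=3,fy=3,interpolation=cv2.INTER_CUBIC))
E
```

```text
(no output)
```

View pics/topc.png

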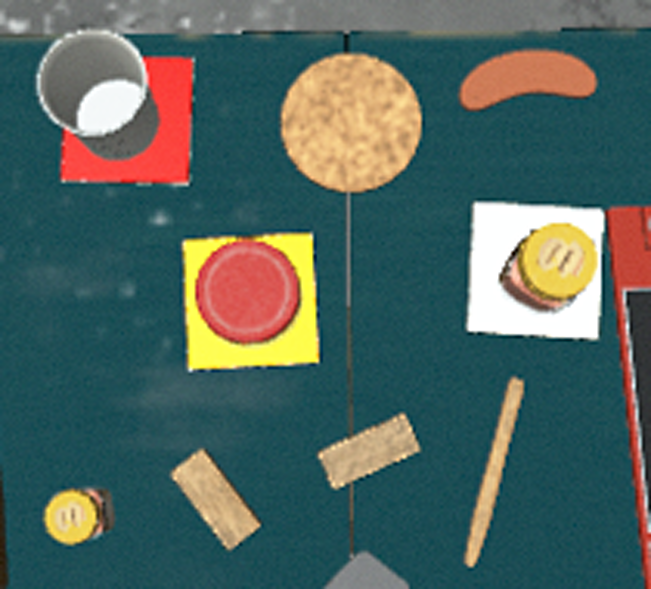

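View pics/scec.png

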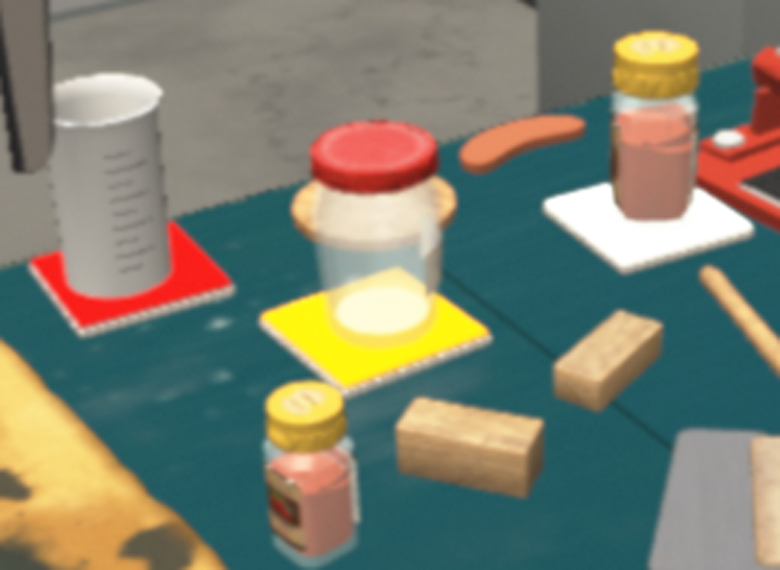

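```bash
python3 - <<'E'
from h import *
P=lambda x,y,z: w('top',None,x/3.1+215-.3,y/3.1+155-.3,z)
for n,cs in dict(red=[(61,181),(189,185),(193,58)],yel=[(183,240),(314,233),(319,362),(188,370)],white=[(472,202),(604,211),(598,339),(467,331)]).items():
    q=np.array([P(*c,.008) for c in cs]); print(n,'edges',np.linalg.norm(np.diff(q,axis=0),axis=1).round(4),'c',((q[0]+q[2])/2).round(4),((q[1]+q[3])/2).round(4) if len(q)>3 else '', 'ang',np.degrees(np.arctan2(*(q[1]-q[0])[[1,0]])).round(1))
print('cork',P(351.5,122.5,.008), P(281,122,.008)-P(422,122,.008))
print('redlid',P(248,291,.105),'yel',P(559,262,.108),'beak',P(93,82,.108))
d=np.load('pics/top0.npy')
for n,(x,y) in dict(redlid=(248,291),yl=(559,262),beakin=(110,105),cork=(351,122),rt=(180,150),yt=(305,350),wt=(490,310),hblk=(215,500),lblk=(370,450),bench=(350,300),dec=(70,516)).items(): print(n,w('top',d,x/3.1+215,y/3.1+155))
print('clay',w('top',d,150,280),w('top',d,210,205),'cutter handle',w('top',d,489,190),w('top',d,455,222), w('top',d,425,224))
E
```

```text
red edges [0.0832 0.0845] c [0.5182 0.4232 0.008 ]  ang -92.4
yel edges [0.0845 0.0831 0.0836] c [0.3987 0.3431 0.008 ] [0.3984 0.3426 0.008 ] ang -87.4
white edges [0.0851 0.0827 0.0834] c [0.4168 0.1609 0.008 ] [0.4164 0.1601 0.008 ] ang -94.5
cork [0.51451982 0.27717064 0.008     ] [0.00090377 0.09172135 0.        ]
redlid [0.39466438 0.33912018 0.105     ] yel [0.40941266 0.16184239 0.108     ] beak [0.51711689 0.42881563 0.108     ]
redlid [0.39392721 0.33848168 0.1068978 ]
yl [0.40863137 0.16165971 0.10996445]
beakin [0.52629764 0.43352339 0.01134054]
cork [0.51465036 0.27685961 0.00616726]
rt [0.49625128 0.387916   0.0103987 ]
yt [0.36610505 0.30780508 0.00920385]
wt [0.39093318 0.18923476 0.0060121 ]
hblk [0.2730364  0.36374712 0.02457826]
lblk [0.30284797 0.26755496 0.019418  ]
bench [ 0.47082555  0.26637838 -0.73886176]
dec [0.26652776 0.44453693 0.07224486]
clay [0.3436722  0.61826701 0.04114621] [ 0.49684778  0.51806086 -0.00255604] cutter handle [0.47683728 0.02372064 0.19159117] [0.44593203 0.04234361 0.06649182] [0.45017922 0.08710808 0.01909761]
```

>>> servo_tool --travel '[[-20, -3, 0], [-55, -9, 0], [-95, -16, 0], [-135, -23, 0], [-175, -29, 0], [-215, -36, 0], [-250, -42, 0], [-280, -47, 0], [-300, -50, 0], [-300, -50, 0], [-300, -50, 0]]' --rot '[[0, 0, -3], [0, 0, -8], [0, 0, -13], [0, 0, -18], [0, 0, -22], [0, 0, -24], [0, 0, -24], [0, 0, -24], [0, 0, -24], [0, 0, -24], [0, 0, -24]]' --gripper '[1, 1, 1, 1, 1, 1, 1, 1, 1, 1, 1]' --newtons 15

```text
time_s: 1.02
position: [0.5184, 0.4254, 0.2309]
eef_rot: [[-1.0, 0.002, -0.001], [0.002, 1.0, -0.001], [0.001, -0.001, -1.0]]
contact_force: [-0.4, 0.8, 0.5]
width: 1.0
```

```bash
python3 - <<'E'
from h import *
o=ctrl.get_obs(); print(o['time_s'],o['position'],o['eef_rot'].round(3))
cap('wrist','w1'); print(ctrl.get_calibration('wrist'))
E
```

```text
1.0167 [0.51840594 0.42539913 0.23089433] [[-1.     0.002 -0.001]
 [ 0.002  1.    -0.001]
 [ 0.001 -0.001 -1.   ]]
{'K': array([[432.62873378,   0.        , 324.30130051],
       [  0.        , 432.62873378, 240.24830989],
       [  0.        ,   0.        ,   1.        ]]), 'hand_eye': array([[ 3.21179974e-04, -9.70098865e-01, -2.42709888e-01,
         6.84707848e-02],
       [ 9.99999850e-01,  2.03915982e-04,  5.08266328e-04,
        -5.92806854e-04],
       [-4.43576163e-04, -2.42710014e-01,  9.70098785e-01,
        -1.53280867e-01],
       [ 0.00000000e+00,  0.00000000e+00,  0.00000000e+00,
         1.00000000e+00]])}
```

View pics/w1.png

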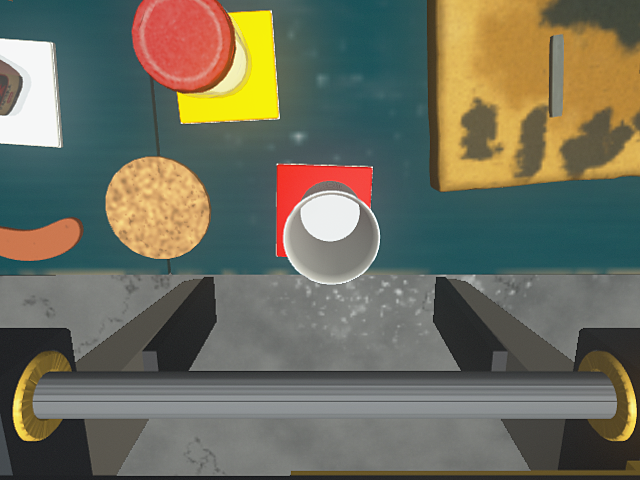

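```bash
cat >> h.py <<'E'
def ww(u,v,z,o):
    c=ctrl.get_calibration('wrist');K=c['K'];T=np.eye(4);T[:3,:3]=o['eef_rot'];T[:3,3]=o['position'];T=T@c['hand_eye']
    a=T[:3,:3]@(np.linalg.inv(K)@[u,v,1]);p=T[:3,3]; return (p+a*(z-p[2])/a[2]).round(4)
E
python3 - <<'E'
from h import *
o=ctrl.get_obs()
print('rim',ww(331.5,237,.108,o),ww(283,237,.108,o)-ww(380,237,.108,o))
print('foot inner',ww(330,217,.010,o))
print('cork',ww(158,208,.008,o))
for c in [(276,164),(372,167),(277,257)]: print(ww(*c,.008,o))
print('yel',[ww(*c,.008,o) for c in [(178,124),(279,120),(273,11)]])
print('redlid',ww(184,43,.105,o))
E
```

```text
rim [0.5151 0.4312 0.108 ] [ 1.00e-04 -6.38e-02  0.00e+00]
foot inner [0.5206 0.4315 0.01  ]
cork [0.5132 0.2802 0.008 ]
[0.4748 0.385  0.008 ]
[0.4772 0.4675 0.008 ]
[0.5579 0.3838 0.008 ]
yel [array([0.4417, 0.3035, 0.008 ]), array([0.4384, 0.3884, 0.008 ]), array([0.3551, 0.3857, 0.008 ])]
redlid [0.3967 0.3425 0.105 ]
```

The wrist and top cameras agree within 3 mm. Beaker is at about (0.517, 0.430), so I'll descend on it.

>>> servo_tool --travel '[[1, 5, 15], [1, 5, 45], [1, 5, 80], [1, 5, 115], [1, 5, 145], [1, 5, 163], [1, 5, 170], [1, 5, 170], [1, 5, 170], [1, 5, 170], [1, 5, 170], [1, 5, 170], [1, 5, 170], [1, 5, 170], [1, 5, 170]]' --rot '[[0, 0, 0], [0, 0, 0], [0, 0, 0], [0, 0, 0], [0, 0, 0], [0, 0, 0], [0, 0, 0], [0, 0, 0], [0, 0, 0], [0, 0, 0], [0, 0, 0], [0, 0, 0], [0, 0, 0], [0, 0, 0], [0, 0, 0]]' --gripper '[1, 1, 1, 1, 1, 1, 1, 1, 0.8, 0.7, 0.6, 0.5, 0.5, 0.5, 0.5]' --newtons 8

```text
time_s: 2.32
position: [0.5174, 0.4319, 0.0627]
eef_rot: [[-1.0, -0.001, 0.002], [-0.001, 1.0, 0.001], [-0.002, 0.001, -1.0]]
contact_force: [0.1, -1.9, 5.1]
width: 0.669
```

```bash
python3 - <<'E'
from h import *
cap('wrist','w2');cap('scene','s2')
E
```

```text
(no output)
```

View pics/s2.png

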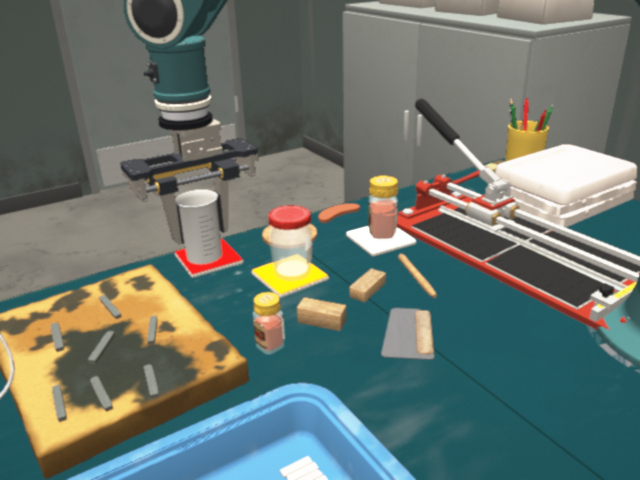

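View pics/w2.png

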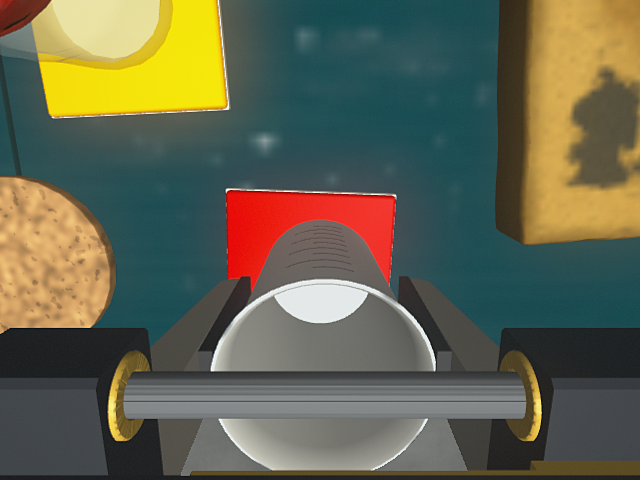

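The fingers straddle the beaker below its rim. The width is still above the 58 mm body, so I'll give it more time to close.

>>> servo_tool --travel '[[0, 0, 0], [0, 0, 0], [0, 0, 0], [0, 0, 0], [0, 0, 0]]' --rot '[[0, 0, 0], [0, 0, 0], [0, 0, 0], [0, 0, 0], [0, 0, 0]]' --gripper '[0.5, 0.5, 0.5, 0.5, 0.5]' --newtons 8

```text
time_s: 2.83
position: [0.5175, 0.4318, 0.0627]
eef_rot: [[-1.0, -0.001, 0.002], [-0.001, 1.0, 0.001], [-0.002, 0.001, -1.0]]
contact_force: [0.5, -0.8, 5.6]
width: 0.673
```

```bash
python3 - <<'E'
from h import *
im,d=cap('wrist','w3')
o=ctrl.get_obs();print(o['width'],o['contact_force'],o['position'])
E
```

```text
0.6705948023985504 [-0.74148121 -1.70616226  6.13490374] [0.51749663 0.43183948 0.0627341 ]
```

View pics/w3.png

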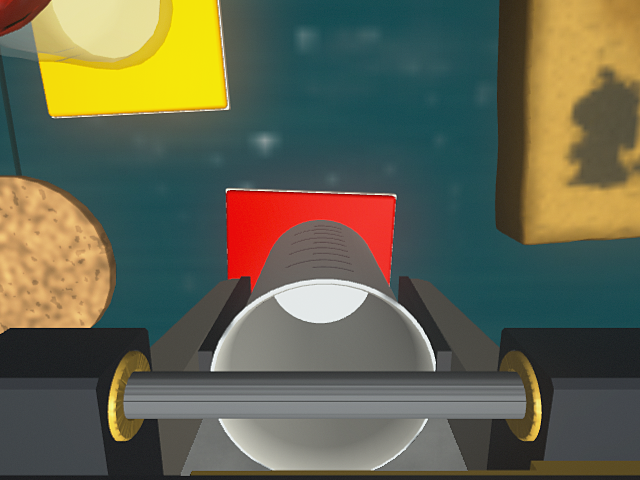

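Width has stalled at 61.5 mm with about 5 N upward, so the fingers are probably binding at the rim. I'll open, check the force is gone, and grip lower.

>>> servo_tool --travel '[[0, 0, 0], [0, 0, 0], [0, 0, 0], [0, 0, 0]]' --rot '[[0, 0, 0], [0, 0, 0], [0, 0, 0], [0, 0, 0]]' --gripper '[0.8, 0.9, 0.9, 0.9]'

```text
time_s: 3.22
position: [0.5164, 0.4315, 0.0612]
eef_rot: [[-1.0, -0.001, -0.001], [-0.001, 1.0, -0.0], [0.001, -0.0, -1.0]]
contact_force: [0.2, -0.1, -0.1]
width: 0.899
```

>>> servo_tool --travel '[[0, 0, 5], [0, 0, 9], [0, 0, 12], [0, 0, 12]]' --rot '[[0, 0, 0], [0, 0, 0], [0, 0, 0], [0, 0, 0]]' --gripper '[0.9, 0.9, 0.9, 0.9]'

```text
time_s: 3.55
position: [0.5161, 0.4311, 0.0483]
eef_rot: [[-1.0, -0.001, -0.001], [-0.001, 1.0, -0.001], [0.001, -0.001, -1.0]]
contact_force: [-0.3, -0.5, 1.0]
width: 0.9
```

>>> servo_tool --travel '[[0, 0, 0], [0, 0, 0], [0, 0, 0], [0, 0, 0], [0, 0, 0], [0, 0, 0], [0, 0, 0]]' --rot '[[0, 0, 0], [0, 0, 0], [0, 0, 0], [0, 0, 0], [0, 0, 0], [0, 0, 0], [0, 0, 0]]' --gripper '[0.8, 0.7, 0.6, 0.5, 0.5, 0.5, 0.5]' --newtons 8

```text
time_s: 4.13
position: [0.5168, 0.4317, 0.0498]
eef_rot: [[-1.0, -0.001, 0.0], [-0.001, 1.0, 0.0], [-0.0, 0.0, -1.0]]
contact_force: [-0.6, 0.1, 1.7]
width: 0.62
```

Width is now 57 mm, a proper body grip. Lifting and moving to the cork mat.

>>> servo_tool --travel '[[0, 0, -8], [0, 0, -22], [0, 0, -38], [0, 0, -48], [0, 0, -50]]' --rot '[[0, 0, 0], [0, 0, 0], [0, 0, 0], [0, 0, 0], [0, 0, 0]]' --gripper '[0.5, 0.5, 0.5, 0.5, 0.5]'

```text
time_s: 4.55
position: [0.5181, 0.4329, 0.1031]
eef_rot: [[-1.0, -0.001, 0.004], [-0.001, 1.0, 0.004], [-0.004, 0.004, -1.0]]
contact_force: [0.6, 0.4, 0.0]
width: 0.623
```

```bash
python3 - <<'E'
from h import *
im,d=cap('wrist','w4');cap('scene','s4')
E
```

```text
(no output)
```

View pics/w4.png

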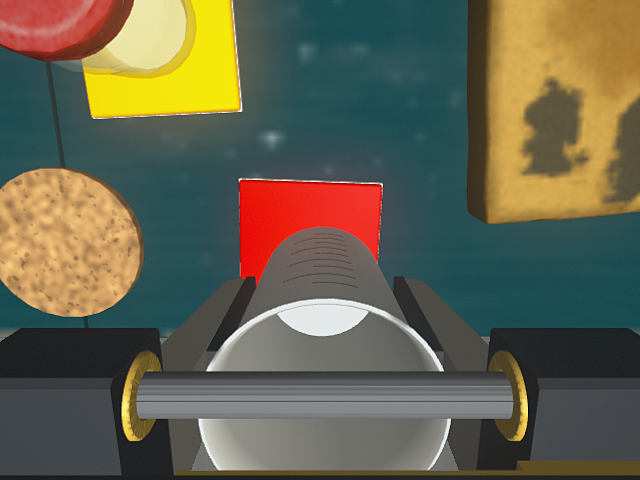

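View pics/s4.png

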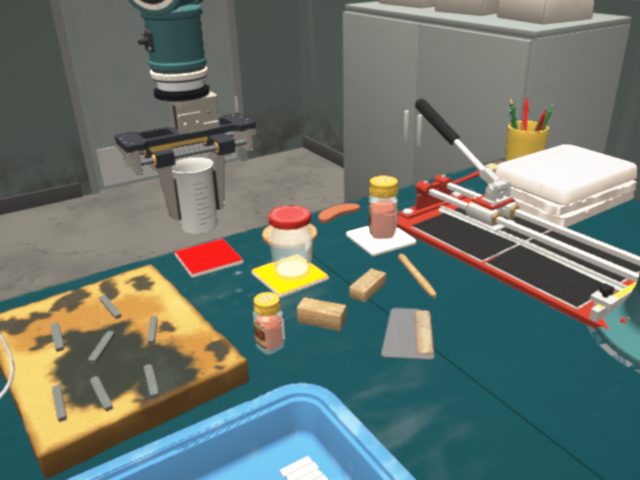

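The beaker is held upright and clear of the tile. Carrying it over to the cork mat now.

>>> servo_tool --travel '[[0, -8, 0], [1, -28, 0], [2, -53, 0], [3, -83, 0], [4, -113, 0], [4, -137, 0], [4, -149, 0], [4, -151, 0], [4, -151, 0], [4, -151, 15], [4, -151, 33], [4, -151, 43], [4, -151, 48], [4, -151, 50], [4, -151, 50]]' --rot '[[0, 0, 0], [0, 0, 0], [0, 0, 0], [0, 0, 0], [0, 0, 0], [0, 0, 0], [0, 0, 0], [0, 0, 0], [0, 0, 0], [0, 0, 0], [0, 0, 0], [0, 0, 0], [0, 0, 0], [0, 0, 0], [0, 0, 0]]' --gripper '[0.5, 0.5, 0.5, 0.5, 0.5, 0.5, 0.5, 0.5, 0.5, 0.5, 0.5, 0.5, 0.5, 0.5, 0.5]'

```text
time_s: 5.9
position: [0.5128, 0.2816, 0.0496]
eef_rot: [[-1.0, -0.002, -0.0], [-0.002, 1.0, 0.0], [0.0, 0.0, -1.0]]
contact_force: [0.3, -0.2, 0.1]
width: 0.618
```

```bash
python3 - <<'E'
from h import *
im,d=cap('wrist','w5')
E
```

```text
(no output)
```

View pics/w5.png

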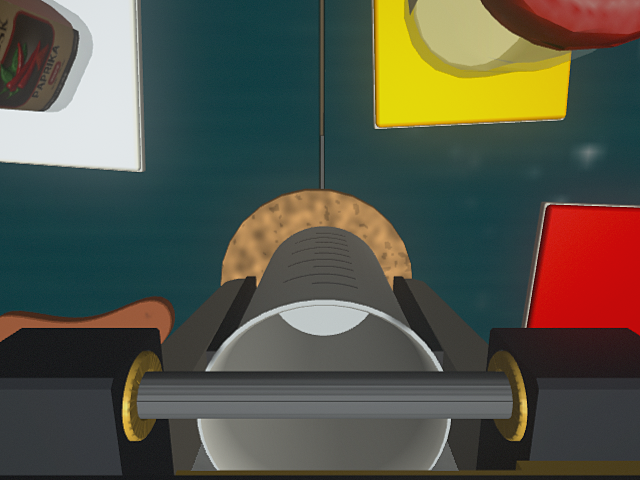

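>>> servo_tool --travel '[[0, 0, 1], [0, 0, 1.5], [0, 0, 1.5], [0, 0, 1.5], [0, 0, 1.5], [0, 0, 1.5], [0, 0, 1.5]]' --rot '[[0, 0, 0], [0, 0, 0], [0, 0, 0], [0, 0, 0], [0, 0, 0], [0, 0, 0], [0, 0, 0]]' --gripper '[0.5, 0.5, 0.7, 0.8, 0.9, 1.0, 1.0]'

```text
time_s: 6.53
position: [0.5128, 0.2806, 0.0481]
eef_rot: [[-1.0, -0.001, 0.0], [-0.001, 1.0, -0.0], [-0.0, -0.0, -1.0]]
contact_force: [-0.1, -0.2, -0.5]
width: 0.959
```

>>> servo_tool --travel '[[0, 0, -10], [0, 0, -40], [0, 0, -75], [0, 0, -110], [0, 0, -140], [0, 0, -160], [0, 0, -170], [0, 0, -170], [0, 0, -170]]' --rot '[[0, 0, 0], [0, 0, 0], [0, 0, 0], [0, 0, 0], [0, 0, 0], [0, 0, 0], [0, 0, 0], [0, 0, 0], [0, 0, 0]]' --gripper '[1, 1, 1, 1, 1, 1, 1, 1, 1]'

```text
time_s: 7.28
position: [0.5125, 0.2804, 0.2179]
eef_rot: [[-1.0, -0.001, -0.0], [-0.001, 1.0, -0.0], [0.0, -0.0, -1.0]]
contact_force: [0.1, 0.1, -1.1]
width: 1.0
```

```bash
python3 - <<'E'
from h import *
o=ctrl.get_obs();print(o['position'])
im,d=cap('wrist','w6')
E
```

```text
[0.51252893 0.2804237  0.21785159]
```

View pics/w6.png

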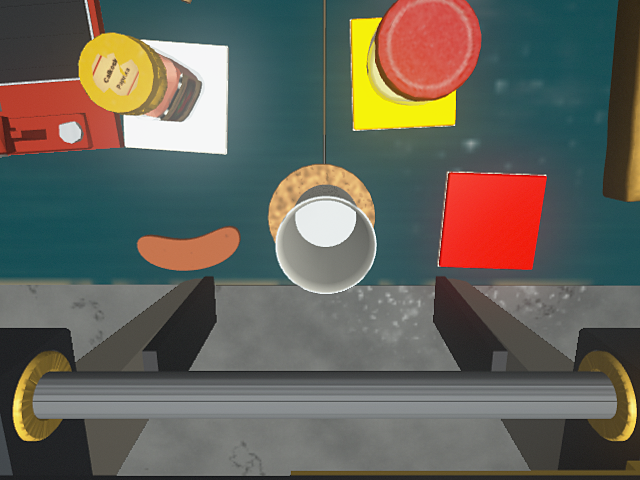

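The beaker stands on the cork (rim centre about (326,245)), and the red tile is now fully visible. Measuring again from here.

```bash
python3 - <<'E'
from h import *
o=ctrl.get_obs()
A=lambda cs,z=.008:[ww(*c,z,o) for c in cs]
r=A([(447,172),(546,175),(535,270),(440,266)]);print('red',np.mean(r,0))
y=A([(351,19),(457,125),(353,131)]);print('yel',(y[0]+y[1])/2,y[2])
w_=A([(125,147),(227,154),(228,46)]);print('white',(w_[0]+w_[2])/2)
print('redlid',ww(428.5,48.5,.105,o),'yellid',ww(117,74,.108,o),'rim',ww(326,245,.108,o),'foot',ww(326,217,.010,o))
E
```

```text
red [0.51755  0.422625 0.008   ]
yel [0.39845 0.3433  0.008  ] [0.4424 0.3027 0.008 ]
white [0.417  0.1604 0.008 ]
redlid [0.3972 0.3387 0.105 ] yellid [0.4115 0.1612 0.108 ] rim [0.5121 0.2807 0.108 ] foot [0.513 0.281 0.01 ]
```

>>> servo_tool --travel '[[15, 8, 0], [40, 21, 0], [70, 36, 0], [95, 49, 0], [110, 57, 0], [116, 60, 0], [116, 60, 0], [116, 60, 0]]' --rot '[[0, 0, 0], [0, 0, 0], [0, 0, 0], [0, 0, 0], [0, 0, 0], [0, 0, 0], [0, 0, 0], [0, 0, 0]]' --gripper '[1, 1, 1, 1, 1, 1, 1, 1]'

```text
time_s: 8.0
position: [0.3973, 0.3397, 0.2172]
eef_rot: [[-1.0, -0.001, -0.001], [-0.001, 1.0, -0.001], [0.001, -0.001, -1.0]]
contact_force: [-0.5, -0.1, -0.3]
width: 1.0
```

```bash
python3 - <<'E'
from h import *
o=ctrl.get_obs();print(o['position'])
im,d=cap('wrist','w7')
E
```

```text
[0.397274   0.33974716 0.21718791]
```

View pics/w7.png

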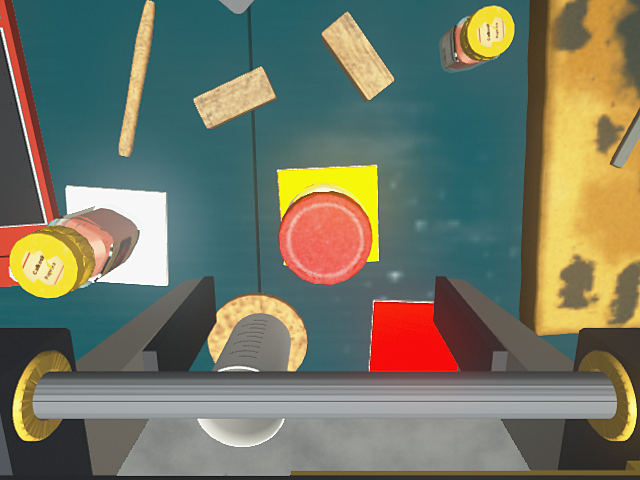

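```bash
python3 - <<'E'
from h import *
o=ctrl.get_obs()
print(ww(325.5,238,.105,o))
y=[ww(*c,.008,o) for c in [(277,170),(377,166),(379,262)]];print((y[0]+y[2])/2,np.linalg.norm(y[0]-y[1]),np.linalg.norm(y[2]-y[1]))
w_=[ww(*c,.008,o) for c in [(66,186),(167,192),(167,286)]];print((w_[0]+w_[2])/2)
E
```

```text
[0.3944 0.3397 0.105 ]
[0.3998  0.34315 0.008  ] 0.08296173816886918 0.08310619712151432
[0.41755 0.1607  0.008  ]
```

>>> servo_tool --travel '[[1, 0, 12], [1, 0, 42], [1, 0, 80], [1, 0, 115], [1, 0, 145], [1, 0, 163], [1, 0, 170], [1, 0, 170], [1, 0, 170], [1, 0, 170], [1, 0, 170], [1, 0, 170], [1, 0, 170], [1, 0, 170], [1, 0, 170]]' --rot '[[0, 0, 0], [0, 0, 0], [0, 0, 0], [0, 0, 0], [0, 0, 0], [0, 0, 0], [0, 0, 0], [0, 0, 0], [0, 0, 0], [0, 0, 0], [0, 0, 0], [0, 0, 0], [0, 0, 0], [0, 0, 0], [0, 0, 0]]' --gripper '[1, 1, 1, 1, 1, 1, 1, 1, 0.8, 0.7, 0.6, 0.5, 0.5, 0.5, 0.5]' --newtons 15

```text
time_s: 9.3
position: [0.3964, 0.3407, 0.049]
eef_rot: [[-1.0, -0.001, 0.001], [-0.001, 1.0, 0.001], [-0.001, 0.001, -1.0]]
contact_force: [0.3, -1.6, 7.4]
width: 0.662
```

```bash
python3 - <<'E'
from h import *
im,d=cap('scene','s8'); c=im[120:310,180:380,::-1]; cv2.imwrite('pics/s8c.png',cv2.resize(c,None,fx=3,fy=3,interpolation=cv2.INTER_CUBIC))
E
```

```text
(no output)
```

View pics/s8c.png

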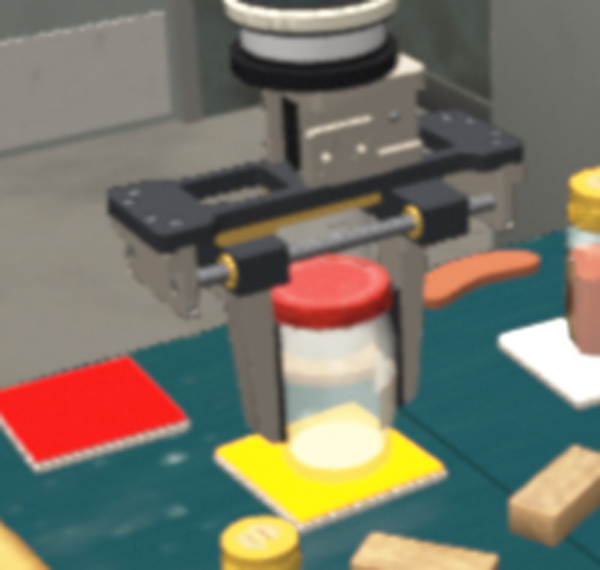

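The pads grip the jar body below the lid. Test lift.

>>> servo_tool --travel '[[0, 0, -4], [0, 0, -10], [0, 0, -15], [0, 0, -15], [0, 0, -15]]' --rot '[[0, 0, 0], [0, 0, 0], [0, 0, 0], [0, 0, 0], [0, 0, 0]]' --gripper '[0.5, 0.5, 0.5, 0.5, 0.5]' --newtons 20

```text
time_s: 9.77
position: [0.3959, 0.3407, 0.0635]
eef_rot: [[-1.0, -0.001, 0.001], [-0.001, 1.0, 0.001], [-0.001, 0.001, -1.0]]
contact_force: [1.3, 0.2, -1.6]
width: 0.66
```

```bash
python3 - <<'E'
from h import *
im,d=cap('scene','s9'); c=im[120:310,180:380,::-1]; cv2.imwrite('pics/s9c.png',cv2.resize(c,None,fx=3,fy=3,interpolation=cv2.INTER_CUBIC))
E
```

```text
(no output)
```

View pics/s9c.png

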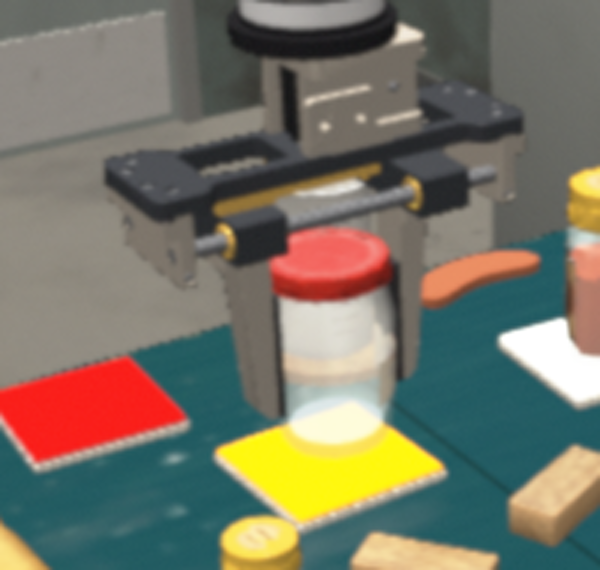

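>>> servo_tool --travel '[[0, 0, -12], [0, 0, -28], [-8, 5, -35], [-28, 19, -35], [-56, 38, -35], [-84, 57, -35], [-108, 74, -35], [-119, 81, -35], [-122, 83, -35], [-122, 83, -35], [-122, 83, -25], [-122, 83, -10], [-122, 83, 2], [-122, 83, 8], [-122, 83, 8], [-122, 83, 8]]' --rot '[[0, 0, 0], [0, 0, 0], [0, 0, 0], [0, 0, 0], [0, 0, 0], [0, 0, 0], [0, 0, 0], [0, 0, 0], [0, 0, 0], [0, 0, 0], [0, 0, 0], [0, 0, 0], [0, 0, 0], [0, 0, 0], [0, 0, 0], [0, 0, 0]]' --gripper '[0.5, 0.5, 0.5, 0.5, 0.5, 0.5, 0.5, 0.5, 0.5, 0.5, 0.5, 0.5, 0.5, 0.5, 0.5, 0.5]'

```text
time_s: 11.15
position: [0.5171, 0.4232, 0.0542]
eef_rot: [[-1.0, -0.001, -0.001], [-0.001, 1.0, -0.001], [0.001, -0.001, -1.0]]
contact_force: [0.2, 0.1, -2.0]
width: 0.666
```

```bash
python3 - <<'E'
from h import *
im,d=cap('scene','s10'); c=im[120:310,130:330,::-1]; cv2.imwrite('pics/s10c.png',cv2.resize(c,None,fx=3,fy=3,interpolation=cv2.INTER_CUBIC))
cap('wrist','w10')
E
```

```text
(no output)
```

View pics/s10c.png

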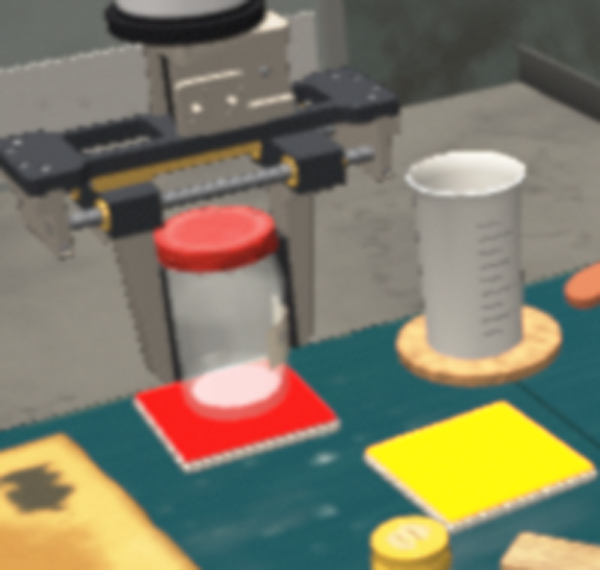

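View pics/w10.png

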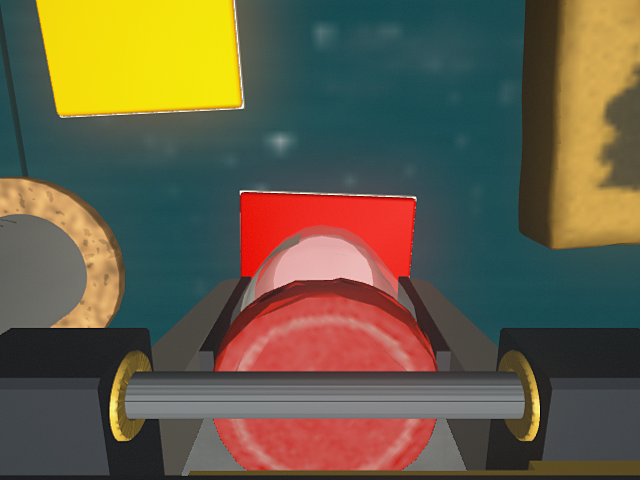

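>>> servo_tool --travel '[[0, 1, 3], [0, 1, 5.5], [0, 1, 6.5], [0, 1, 6.5]]' --rot '[[0, 0, 0], [0, 0, 0], [0, 0, 0], [0, 0, 0]]' --gripper '[0.5, 0.5, 0.5, 0.5]'

```text
time_s: 11.58
position: [0.518, 0.425, 0.0492]
eef_rot: [[-1.0, -0.001, 0.001], [-0.001, 1.0, 0.001], [-0.001, 0.001, -1.0]]
contact_force: [-0.9, -0.7, 1.0]
width: 0.663
```

Contact (force changed from −2 to +1 N). Releasing and rising.

>>> servo_tool --travel '[[0, 0, 0], [0, 0, 0], [0, 0, 0], [0, 0, 0], [0, 0, 0]]' --rot '[[0, 0, 0], [0, 0, 0], [0, 0, 0], [0, 0, 0], [0, 0, 0]]' --gripper '[0.7, 0.8, 0.9, 1.0, 1.0]'

```text
time_s: 12.0
position: [0.5177, 0.4246, 0.0486]
eef_rot: [[-1.0, -0.001, 0.0], [-0.001, 1.0, 0.0], [-0.0, 0.0, -1.0]]
contact_force: [-0.3, -0.3, 0.6]
width: 0.967
```

>>> servo_tool --travel '[[0, 0, -10], [0, 0, -40], [0, 0, -75], [0, 0, -110], [0, 0, -140], [0, 0, -160], [0, 0, -170], [0, 0, -170], [0, 0, -170]]' --rot '[[0, 0, 0], [0, 0, 0], [0, 0, 0], [0, 0, 0], [0, 0, 0], [0, 0, 0], [0, 0, 0], [0, 0, 0], [0, 0, 0]]' --gripper '[1, 1, 1, 1, 1, 1, 1, 1, 1]'

```text
time_s: 12.75
position: [0.5174, 0.4244, 0.2183]
eef_rot: [[-1.0, -0.001, -0.0], [-0.001, 1.0, -0.0], [0.0, -0.0, -1.0]]
contact_force: [0.4, 0.3, -1.3]
width: 1.002
```

```bash
python3 - <<'E'
from h import *
o=ctrl.get_obs();print(o['position'])
im,d=cap('wrist','w11')
E
```

```text
[0.51744539 0.42440007 0.21833642]
```

View pics/w11.png

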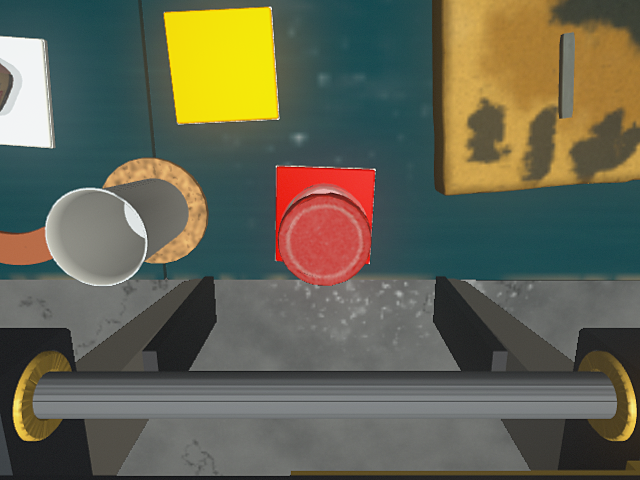

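```bash
python3 - <<'E'
from h import *
o=ctrl.get_obs()
print('lid',ww(325,239.5,.105,o))
y=[ww(*c,.008,o) for c in [(276,166),(376,170),(371,263),(276,262)]];print((y[0]+y[2])/2,(y[1]+y[3])/2)
y=[ww(*c,.008,o) for c in [(164,12),(271,7),(279,119),(177,124)]];print('yel',np.mean(y,0))
E
```

```text
lid [0.5143 0.4238 0.105 ]
[0.5174 0.4237 0.008 ] [0.5186 0.4236 0.008 ]
yel [0.398825 0.3434   0.008   ]
```

```bash
python3 - <<'E'
from h import *
im,d=cap('scene','s11'); c=im[180:310,160:340,::-1]; cv2.imwrite('pics/s11c.png',cv2.resize(c,None,fx=4,fy=4,interpolation=cv2.INTER_CUBIC))
im,d=cap('top','t11'); c=im[155:285,215:425,::-1]; cv2.imwrite('pics/t11c.png',cv2.resize(c,None,fx=3.8,fy=3.8,interpolation=cv2.INTER_CUBIC))
E
```

```text
(no output)
```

View pics/s11c.png

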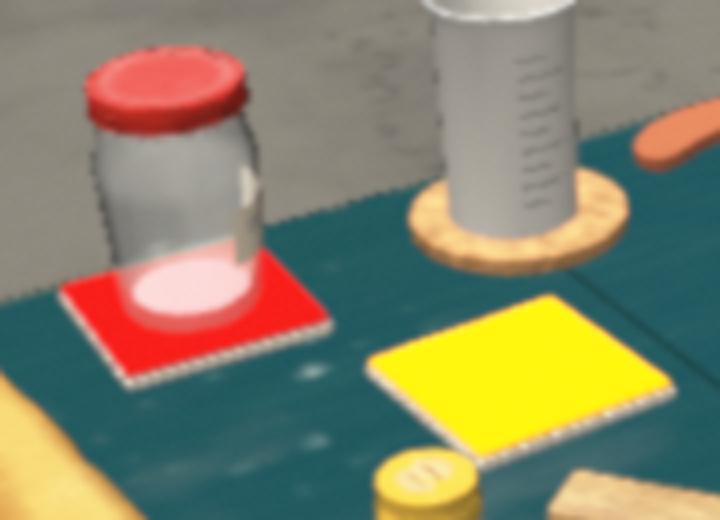

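View pics/t11c.png

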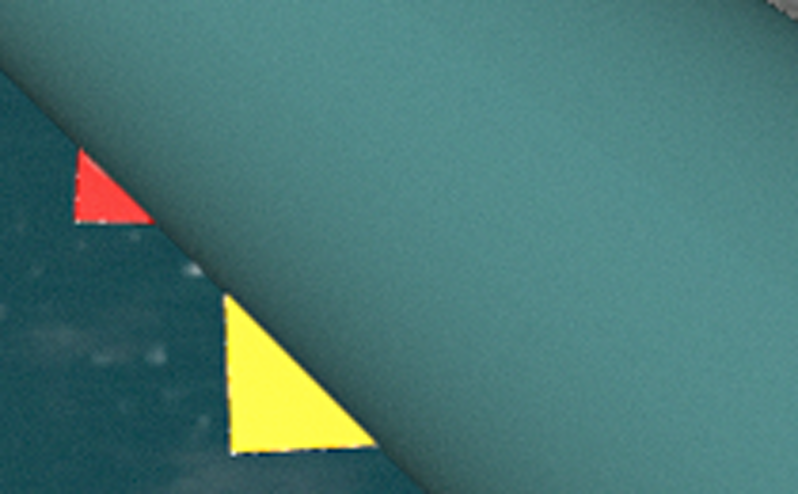

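```bash
cat >> h.py <<'E'
def proj(p,name='scene'):
    c=ctrl.get_calibration(name);q=c['world_to_cam']@np.array([*p,1]);q=c['K']@q[:3];return q[:2]/q[2]
def overlay(src,out,box,f,items,name='scene',sh=(0,0)):
    im=cv2.imread(f'pics/{src}.png');x0,y0,x1,y1=box
    im=cv2.resize(im[y0:y1,x0:x1],None,fx=f,fy=f,interpolation=cv2.INTER_CUBIC)
    for pts,col in items:
        q=np.array([(proj(p,name)+np.array(sh)-[x0-.5,y0-.5])*f-.5 for p in pts])
        cv2.polylines(im,[np.round(q*8).astype(int)],True,col,1,cv2.LINE_AA,3)
    cv2.imwrite(f'pics/{out}.png',im)
def sq(x,y,deg,z=.008,h=.042):
    a=np.radians(deg);c,s=np.cos(a),np.sin(a)
    return [(x+c*u-s*v,y+s*u+c*v,z) for u,v in ((-h,-h),(h,-h),(h,h),(-h,h))]
def ci(x,y,z,r): return [(x+r*np.cos(t),y+r*np.sin(t),z) for t in np.linspace(0,2*np.pi,60)]
E
python3 - <<'E'
from h import *
B=(160,180,340,310)
overlay('s11','o11',B,4.4,[(sq(.518,.4237,-2.4),(0,255,0)),(sq(.3988,.3434,2.6),(0,0,0)),(ci(.518,.4237,.105,.032),(255,255,0)),(ci(.518,.4237,.092,.032),(255,255,0)),(ci(.518,.4237,.008,.030),(255,255,0)),(ci(.513,.2807,.108,.032),(0,0,255)),(ci(.513,.2807,.008,.027),(0,0,255))])
E
```

```text
(no output)
```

View pics/o11.png

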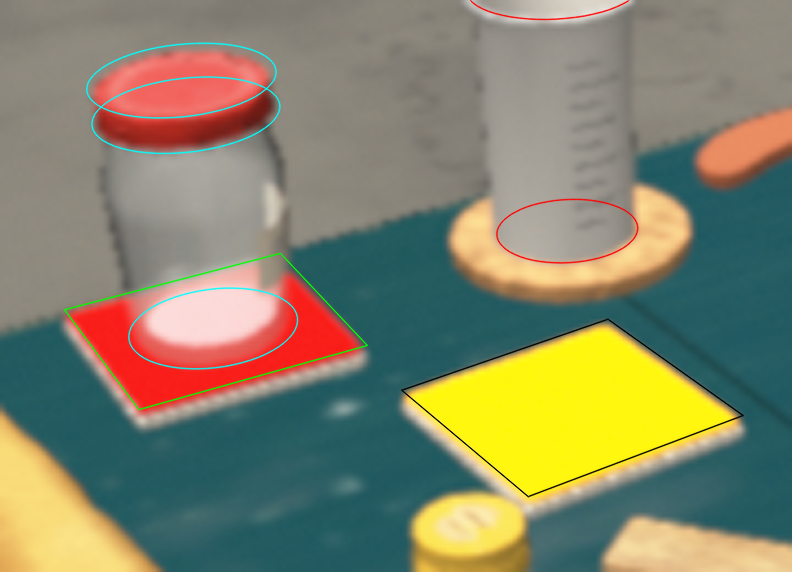

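The red jar fits the predicted outline on its tile within about 2 mm. Moving over to the yellow jar.

>>> servo_tool --travel '[[8, -19, 0], [20, -50, 0], [35, -87, 0], [50, -124, 0], [65, -161, 0], [80, -198, 0], [92, -228, 0], [101, -251, 0], [106, -263, 0], [106, -263, 0], [106, -263, 0], [106, -263, 0]]' --rot '[[0, 0, 0], [0, 0, 0], [0, 0, 0], [0, 0, 0], [0, 0, 0], [0, 0, 0], [0, 0, 0], [0, 0, 0], [0, 0, 0], [0, 0, 0], [0, 0, 0], [0, 0, 0]]' --gripper '[1, 1, 1, 1, 1, 1, 1, 1, 1, 1, 1, 1]'

```text
time_s: 13.9
position: [0.4125, 0.1631, 0.2185]
eef_rot: [[-1.0, -0.003, 0.0], [-0.003, 1.0, 0.001], [-0.0, 0.001, -1.0]]
contact_force: [0.5, 0.7, -0.6]
width: 1.0
```

```bash
python3 - <<'E'
from h import *
o=ctrl.get_obs();print(o['position'],o['qpos'].round(2))
im,d=cap('wrist','w12')
E
```

```text
[0.41249769 0.16309252 0.21848098] [-0.44  0.13 -0.02  2.1   0.    0.91  1.12]
```

View pics/w12.png

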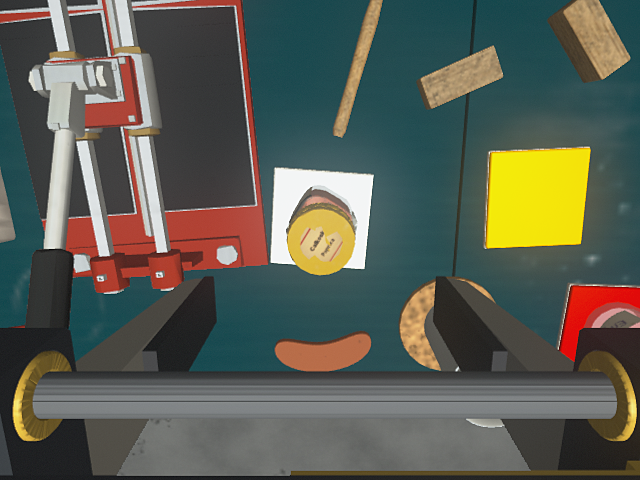

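```bash
python3 - <<'E'
from h import *
d=np.load('pics/top0.npy');c=ctrl.get_calibration('top');T=np.linalg.inv(c['world_to_cam'])
vv,uu=np.mgrid[160:330,400:540];z=d[160:330,400:540]
P=np.stack([(uu-c['K'][0,2])/c['K'][0,0]*z,(vv-c['K'][1,2])/c['K'][1,1]*z,z],-1)@T[:3,:3].T+T[:3,3]
m=(z>0)&(P[...,0]>.3)&(P[...,0]<.6)
for lo in (.03,.06,.1,.14,.18): 
    q=P[m&(P[...,2]>lo)&(P[...,2]<.5)]; print(lo,len(q),q.min(0).round(3),q.max(0).round(3))
o=ctrl.get_obs()
print('lid',ww(321.5,241,.108,o))
y=[ww(*c,.008,o) for c in [(275,168),(373,174),(366,269),(272,263)]];print('white',(y[0]+y[2])/2,(y[1]+y[3])/2)
y=[ww(*c,.008,o) for c in [(488,151),(590,147),(583,243),(485,248)]];print('yel',(y[0]+y[2])/2,(y[1]+y[3])/2)
E
```

```text
0.03 3400 [ 0.3   -0.128  0.03 ] [0.501 0.154 0.201]
0.06 2256 [ 0.3   -0.115  0.06 ] [0.501 0.154 0.201]
0.1 1404 [ 0.304 -0.011  0.1  ] [0.501 0.154 0.201]
0.14 796 [0.387 0.008 0.14 ] [0.501 0.032 0.201]
0.18 331 [0.453 0.013 0.18 ] [0.501 0.032 0.201]
lid [0.4105 0.161  0.108 ]
white [0.4171  0.16075 0.008  ] [0.4168  0.16025 0.008  ]
yel [0.39775 0.3426  0.008  ] [0.39835 0.34205 0.008  ]
```

>>> servo_tool --travel '[[0, 0, 12], [0, 0, 42], [0, 0, 80], [0, 0, 115], [0, 0, 145], [0, 0, 163], [0, 0, 168], [0, 0, 168], [0, 0, 168], [0, 0, 168], [0, 0, 168], [0, 0, 168], [0, 0, 168], [0, 0, 168], [0, 0, 168], [0, 0, 168], [0, 0, 168]]' --rot '[[0, 0, 0], [0, 0, 0], [0, 0, 0], [0, 0, 0], [0, 0, 0], [0, 0, 0], [0, 0, 0], [0, 0, 0], [0, 0, 0], [0, 0, 0], [0, 0, 0], [0, 0, 0], [0, 0, 0], [0, 0, 0], [0, 0, 0], [0, 0, 0], [0, 0, 0]]' --gripper '[1, 1, 1, 1, 1, 1, 1, 0.9, 0.8, 0.7, 0.6, 0.5, 0.4, 0.35, 0.35, 0.35, 0.35]' --newtons 15

```text
time_s: 15.37
position: [0.4124, 0.1616, 0.0513]
eef_rot: [[-1.0, -0.001, 0.001], [-0.001, 1.0, 0.0], [-0.001, 0.0, -1.0]]
contact_force: [-0.9, -0.1, 7.1]
width: 0.542
```

```bash
python3 - <<'E'
from h import *
im,d=cap('wrist','w13')
im,d=cap('scene','s13'); c=im[120:310,290:490,::-1]; cv2.imwrite('pics/s13c.png',cv2.resize(c,None,fx=3,fy=3,interpolation=cv2.INTER_CUBIC))
E
```

```text
(no output)
```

View pics/s13c.png

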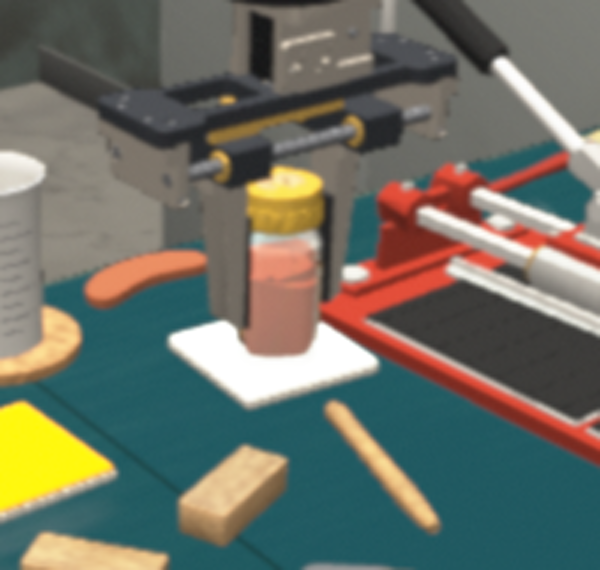

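View pics/w13.png

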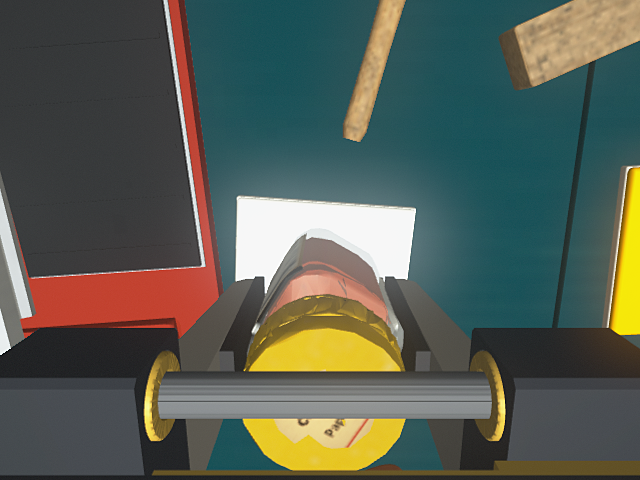

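>>> servo_tool --travel '[[0, 0, 0], [0, 0, 0], [0, 0, 0], [0, 0, 0]]' --rot '[[0, 0, 0], [0, 0, 0], [0, 0, 0], [0, 0, 0]]' --gripper '[0.35, 0.35, 0.35, 0.35]'

```text
time_s: 15.8
position: [0.4124, 0.1616, 0.0513]
eef_rot: [[-1.0, -0.001, 0.001], [-0.001, 1.0, 0.0], [-0.001, 0.0, -1.0]]
contact_force: [-1.8, -0.8, 7.4]
width: 0.549
```

Width has settled, and across the three objects the readings scale consistently with their diameters. Test lift.

>>> servo_tool --travel '[[0, 0, -4], [0, 0, -10], [0, 0, -15], [0, 0, -15], [0, 0, -15]]' --rot '[[0, 0, 0], [0, 0, 0], [0, 0, 0], [0, 0, 0], [0, 0, 0]]' --gripper '[0.35, 0.35, 0.35, 0.35, 0.35]' --newtons 20

```text
time_s: 16.22
position: [0.4122, 0.1617, 0.066]
eef_rot: [[-1.0, -0.001, 0.001], [-0.001, 1.0, 0.0], [-0.001, 0.0, -1.0]]
contact_force: [-0.6, -0.3, -1.0]
width: 0.539
```

```bash
python3 - <<'E'
from h import *
im,d=cap('scene','s14'); c=im[120:310,290:490,::-1]; cv2.imwrite('pics/s14c.png',cv2.resize(c,None,fx=3,fy=3,interpolation=cv2.INTER_CUBIC))
E
```

```text
(no output)
```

View pics/s14c.png

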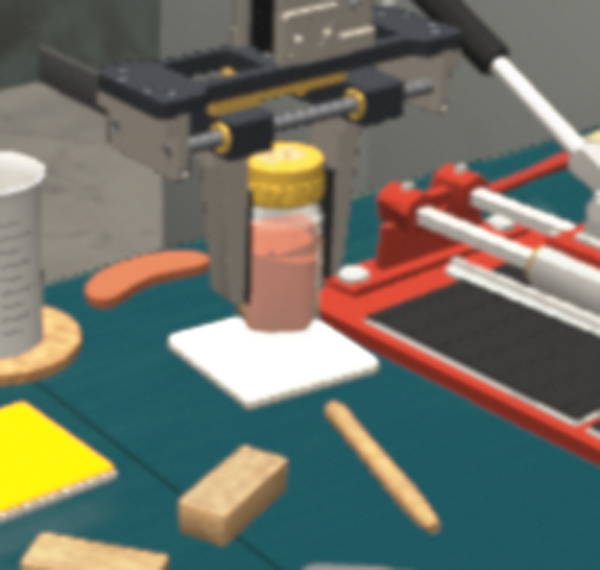

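>>> servo_tool --travel '[[0, 0, -12], [0, 0, -28], [1, 8, -35], [2, 28, -35], [4, 56, -35], [7, 90, -35], [9, 124, -35], [12, 153, -35], [13, 172, -35], [13.5, 180, -35], [13.5, 181, -35], [13.5, 181, -35], [13.5, 181, -25], [13.5, 181, -10], [13.5, 181, 2], [13.5, 181, 8], [13.5, 181, 8], [13.5, 181, 8]]' --rot '[[0, 0, 0], [0, 0, 0], [0, 0, 0], [0, 0, 0], [0, 0, 0], [0, 0, 0], [0, 0, 0], [0, 0, 0], [0, 0, 0], [0, 0, 0], [0, 0, 0], [0, 0, 0], [0, 0, 0], [0, 0, 0], [0, 0, 0], [0, 0, 0], [0, 0, 0], [0, 0, 0]]' --gripper '[0.35, 0.35, 0.35, 0.35, 0.35, 0.35, 0.35, 0.35, 0.35, 0.35, 0.35, 0.35, 0.35, 0.35, 0.35, 0.35, 0.35, 0.35]'

```text
time_s: 17.77
position: [0.3983, 0.3418, 0.0571]
eef_rot: [[-1.0, -0.0, -0.001], [-0.0, 1.0, -0.001], [0.001, -0.001, -1.0]]
contact_force: [0.4, -0.3, -1.0]
width: 0.541
```

```bash
python3 - <<'E'
from h import *
o=ctrl.get_obs();p=o['position'];print(p)
cap('wrist','w15')
cap('scene','s15')
b=p[2]-.0513+.008
overlay('s15','o15',(200,150,380,320),3.5,[(sq(.3983,.343,2.6),(0,0,0)),(ci(.3983,.343,b,.0225),(255,255,0)),(ci(.3983,.343,b+.1,.0225),(255,255,0))])
E
```

```text
[0.39826766 0.34182004 0.05714678]
```

View pics/o15.png

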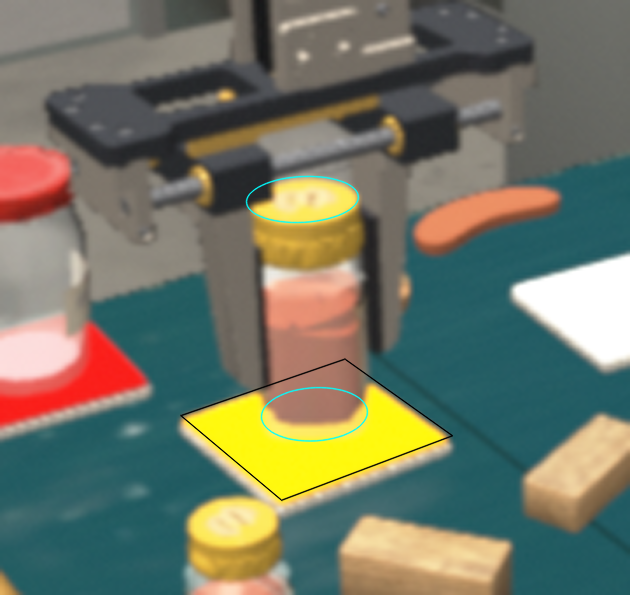

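View pics/w15.png

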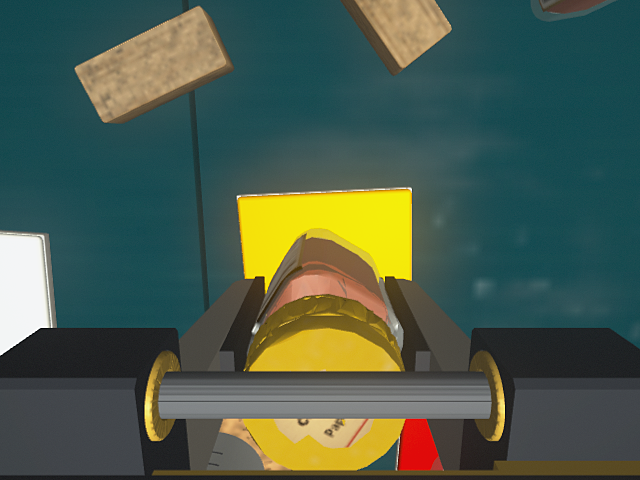

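>>> servo_tool --travel '[[0, 1, 3], [0, 1, 5.5], [0, 1, 6.5], [0, 1, 6.5]]' --rot '[[0, 0, 0], [0, 0, 0], [0, 0, 0], [0, 0, 0]]' --gripper '[0.35, 0.35, 0.35, 0.35]'

```text
time_s: 18.2
position: [0.3983, 0.3437, 0.0513]
eef_rot: [[-1.0, -0.001, 0.0], [-0.001, 1.0, 0.0], [-0.0, 0.0, -1.0]]
contact_force: [0.4, -1.0, 1.6]
width: 0.544
```

>>> servo_tool --travel '[[0, 0, 0], [0, 0, 0], [0, 0, 0], [0, 0, 0], [0, 0, 0], [0, 0, 0], [0, 0, 0]]' --rot '[[0, 0, 0], [0, 0, 0], [0, 0, 0], [0, 0, 0], [0, 0, 0], [0, 0, 0], [0, 0, 0]]' --gripper '[0.6, 0.7, 0.8, 0.9, 1.0, 1.0, 1.0]'

```text
time_s: 18.78
position: [0.3983, 0.3435, 0.0511]
eef_rot: [[-1.0, -0.001, 0.0], [-0.001, 1.0, 0.0], [-0.0, 0.0, -1.0]]
contact_force: [0.3, 0.6, 0.6]
width: 0.99
```

>>> servo_tool --travel '[[0, 0, -10], [0, 0, -40], [0, 0, -75], [0, 0, -110], [0, 0, -140], [0, 0, -160], [0, 0, -168], [0, 0, -168], [0, 0, -168]]' --rot '[[0, 0, 0], [0, 0, 0], [0, 0, 0], [0, 0, 0], [0, 0, 0], [0, 0, 0], [0, 0, 0], [0, 0, 0], [0, 0, 0]]' --gripper '[1, 1, 1, 1, 1, 1, 1, 1, 1]'

```text
time_s: 19.53
position: [0.3979, 0.3432, 0.2187]
eef_rot: [[-1.0, -0.001, -0.0], [-0.001, 1.0, -0.0], [0.0, -0.0, -1.0]]
contact_force: [-0.8, -0.7, -0.5]
width: 0.998
```

```bash
python3 - <<'E'
from h import *
o=ctrl.get_obs();print(o['position'])
im,d=cap('wrist','w16')
E
```

```text
[0.39794007 0.34321697 0.21873286]
```

View pics/w16.png

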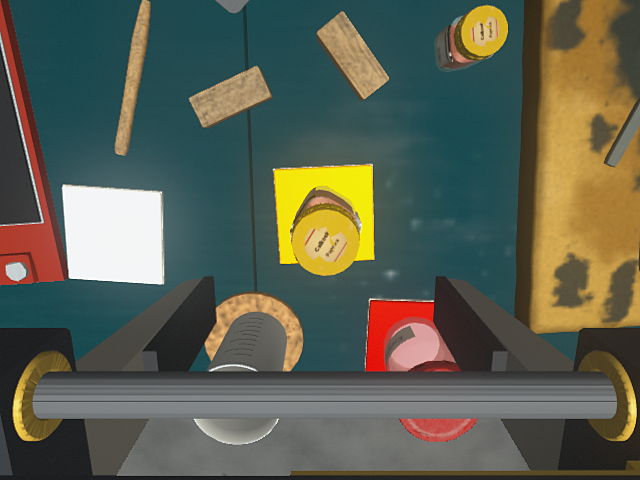

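```bash
python3 - <<'E'
from h import *
o=ctrl.get_obs()
print('lid',ww(325.5,241.5,.108,o))
y=[ww(*c,.008,o) for c in [(274,169),(372,165),(375,260),(279,265)]];print('yel',(y[0]+y[2])/2,(y[1]+y[3])/2)
y=[ww(*c,.008,o) for c in [(62,186),(162,191),(164,284),(69,281)]];print('white',(y[0]+y[2])/2,(y[1]+y[3])/2)
E
```

```text
lid [0.3956 0.343  0.108 ]
yel [0.39805 0.3434  0.008  ] [0.3987 0.342  0.008 ]
white [0.4165 0.1609 0.008 ] [0.41725 0.1607  0.008  ]
```

The yellow jar is within about 2 mm of its tile's centre. Now back to the beaker.

>>> servo_tool --travel '[[-15, -8, 0], [-40, -21, 0], [-70, -37, 0], [-95, -51, 0], [-110, -60, 0], [-115, -63, 0], [-115, -63, 0], [-115, -63, 0], [-115, -63, 0]]' --rot '[[0, 0, 0], [0, 0, 0], [0, 0, 0], [0, 0, 0], [0, 0, 0], [0, 0, 0], [0, 0, 0], [0, 0, 0], [0, 0, 0]]' --gripper '[1, 1, 1, 1, 1, 1, 1, 1, 1]'

```text
time_s: 20.33
position: [0.5116, 0.2818, 0.2184]
eef_rot: [[-1.0, -0.003, -0.002], [-0.003, 1.0, -0.0], [0.002, -0.0, -1.0]]
contact_force: [0.1, 0.6, -0.5]
width: 0.997
```

```bash
python3 - <<'E'
from h import *
o=ctrl.get_obs();print(o['position'])
im,d=cap('wrist','w17')
E
```

```text
[0.51159475 0.28183846 0.21835946]
```

View pics/w17.png

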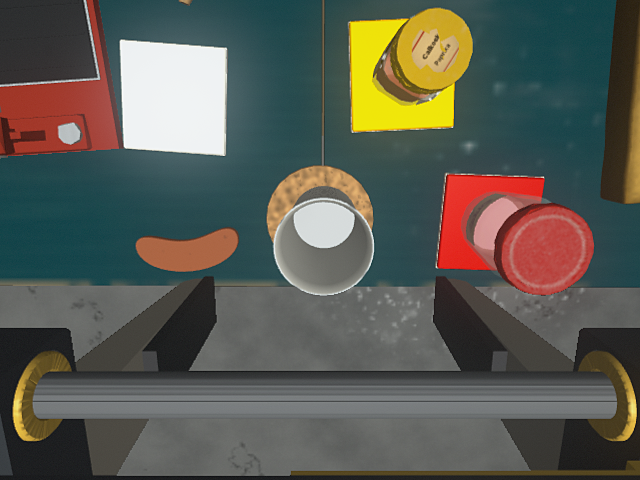

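The beaker is centred under the gripper (rim at (324,246)). Descending to grip.

>>> servo_tool --travel '[[0, 0, 12], [0, 0, 42], [0, 0, 80], [0, 0, 115], [0, 0, 145], [0, 0, 163], [0, 0, 170], [0, 0, 170], [0, 0, 170], [0, 0, 170], [0, 0, 170], [0, 0, 170], [0, 0, 170], [0, 0, 170], [0, 0, 170], [0, 0, 170]]' --rot '[[0, 0, 0], [0, 0, 0], [0, 0, 0], [0, 0, 0], [0, 0, 0], [0, 0, 0], [0, 0, 0], [0, 0, 0], [0, 0, 0], [0, 0, 0], [0, 0, 0], [0, 0, 0], [0, 0, 0], [0, 0, 0], [0, 0, 0], [0, 0, 0]]' --gripper '[1, 1, 1, 1, 1, 1, 1, 1, 0.8, 0.7, 0.6, 0.5, 0.5, 0.5, 0.5, 0.5]' --newtons 8

```text
time_s: 21.72
position: [0.5139, 0.281, 0.0499]
eef_rot: [[-1.0, -0.001, 0.001], [-0.001, 1.0, 0.001], [-0.001, 0.001, -1.0]]
contact_force: [-0.7, 0.7, 4.7]
width: 0.618
```

>>> servo_tool --travel '[[0, 0, -4], [0, 0, -10], [0, 0, -15], [0, 0, -15]]' --rot '[[0, 0, 0], [0, 0, 0], [0, 0, 0], [0, 0, 0]]' --gripper '[0.5, 0.5, 0.5, 0.5]'

```text
time_s: 22.05
position: [0.5139, 0.2809, 0.0652]
eef_rot: [[-1.0, -0.001, 0.001], [-0.001, 1.0, 0.001], [-0.001, 0.001, -1.0]]
contact_force: [0.4, -0.1, -0.3]
width: 0.621
```

```bash
python3 - <<'E'
from h import *
cap('scene','s18');o=ctrl.get_obs();p=o['position'];print(p)
overlay('s18','o18',(200,120,420,290),3.5,[(ci(.513,.281,.008,.046),(0,255,0)),(ci(p[0],p[1],.008+.015,.027),(0,0,255)),(ci(p[0],p[1],.123,.032),(0,0,255))])
E
```

```text
[0.51369376 0.28076542 0.06476059]
```

View pics/o18.png

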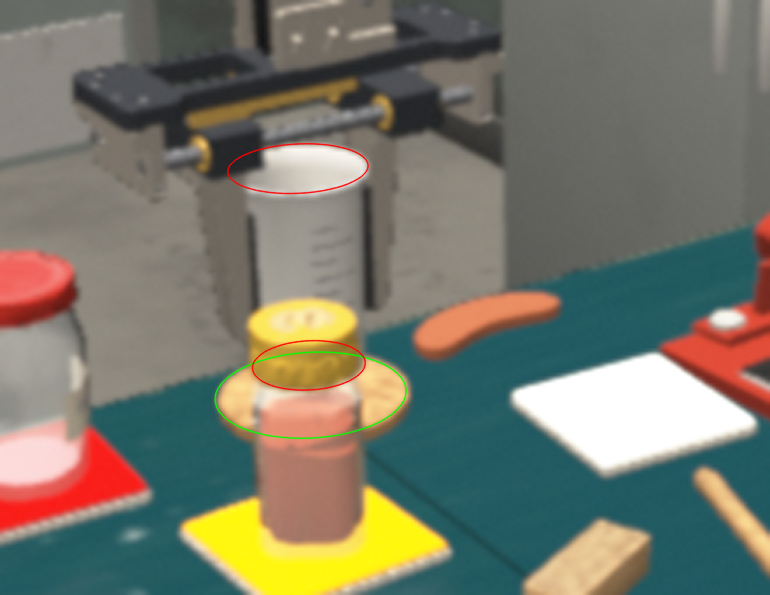

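>>> servo_tool --travel '[[0, 0, -12], [0, 0, -28], [6, -8, -35], [20, -25, -35], [40, -50, -35], [62, -77, -35], [82, -101, -35], [94, -116, -35], [97, -120, -35], [97, -120, -35], [97, -120, -35], [97, -120, -25], [97, -120, -10], [97, -120, 2], [97, -120, 9], [97, -120, 9], [97, -120, 9]]' --rot '[[0, 0, 0], [0, 0, 0], [0, 0, 0], [0, 0, 0], [0, 0, 0], [0, 0, 0], [0, 0, 0], [0, 0, 0], [0, 0, 0], [0, 0, 0], [0, 0, 0], [0, 0, 0], [0, 0, 0], [0, 0, 0], [0, 0, 0], [0, 0, 0], [0, 0, 0]]' --gripper '[0.5, 0.5, 0.5, 0.5, 0.5, 0.5, 0.5, 0.5, 0.5, 0.5, 0.5, 0.5, 0.5, 0.5, 0.5, 0.5, 0.5]'

```text
time_s: 23.52
position: [0.4164, 0.1609, 0.0545]
eef_rot: [[-1.0, -0.002, -0.001], [-0.002, 1.0, -0.0], [0.001, -0.0, -1.0]]
contact_force: [-0.1, -0.4, -0.3]
width: 0.62
```

```bash
python3 - <<'E'
from h import *
cap('scene','s19');cap('wrist','w19');o=ctrl.get_obs();p=o['position'];print(p)
b=p[2]-.0498+.008
overlay('s19','o19',(290,120,490,290),3.8,[(sq(.4168,.1607,-4.5),(0,255,0)),(ci(.4168,.1607,b,.027),(0,0,255)),(ci(.4168,.1607,b+.1,.032),(0,0,255))])
E
```

```text
[0.41692052 0.16093451 0.05530144]
```

View pics/o19.png

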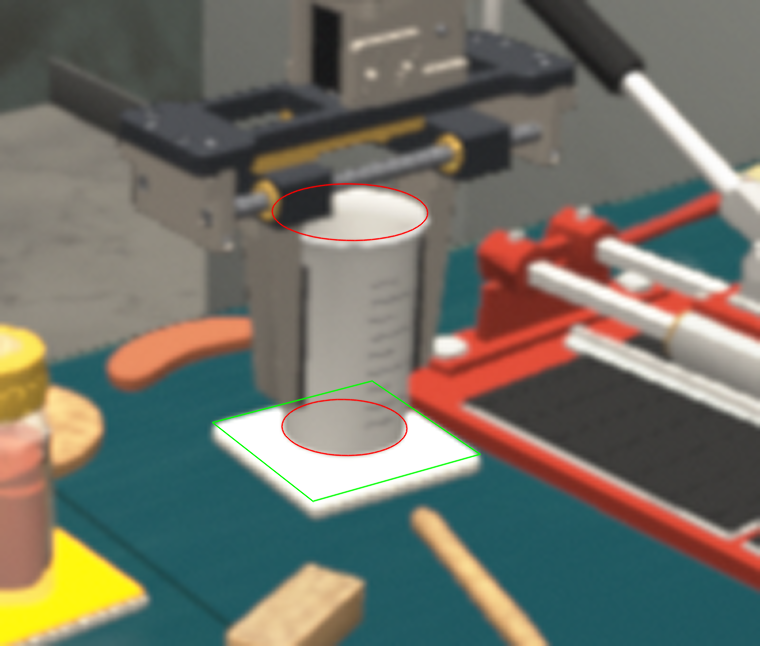

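View pics/w19.png

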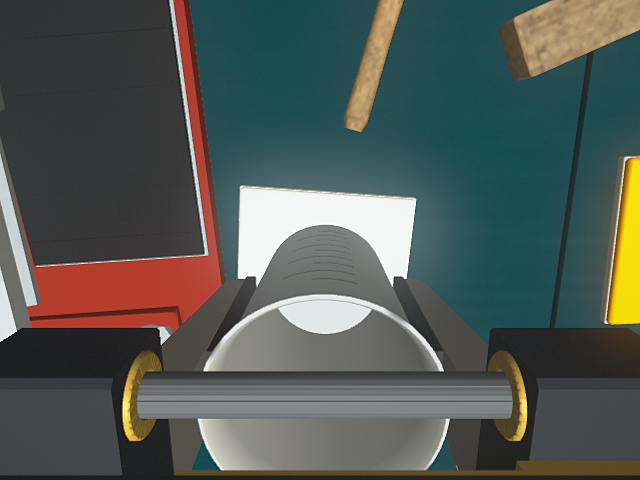

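The outline matches within a millimetre or two. Lowering and releasing.

>>> servo_tool --travel '[[0, 0, 3], [0, 0, 5], [0, 0, 6], [0, 0, 6]]' --rot '[[0, 0, 0], [0, 0, 0], [0, 0, 0], [0, 0, 0]]' --gripper '[0.5, 0.5, 0.5, 0.5]'

```text
time_s: 23.95
position: [0.4169, 0.161, 0.0496]
eef_rot: [[-1.0, -0.001, 0.001], [-0.001, 1.0, 0.001], [-0.001, 0.001, -1.0]]
contact_force: [-0.1, 1.3, 3.2]
width: 0.619
```

>>> servo_tool --travel '[[0, 0, 0], [0, 0, 0], [0, 0, 0], [0, 0, 0], [0, 0, 0], [0, 0, 0]]' --rot '[[0, 0, 0], [0, 0, 0], [0, 0, 0], [0, 0, 0], [0, 0, 0], [0, 0, 0]]' --gripper '[0.7, 0.8, 0.9, 1.0, 1.0, 1.0]'

```text
time_s: 24.45
position: [0.4164, 0.1605, 0.049]
eef_rot: [[-1.0, -0.001, -0.0], [-0.001, 1.0, -0.0], [0.0, -0.0, -1.0]]
contact_force: [-0.4, -0.5, -0.1]
width: 0.996
```

>>> servo_tool --travel '[[0, 0, -10], [0, 0, -40], [0, 0, -75], [0, 0, -110], [0, 0, -140], [0, 0, -160], [0, 0, -170], [0, 0, -170], [0, 0, -170]]' --rot '[[0, 0, 0], [0, 0, 0], [0, 0, 0], [0, 0, 0], [0, 0, 0], [0, 0, 0], [0, 0, 0], [0, 0, 0], [0, 0, 0]]' --gripper '[1, 1, 1, 1, 1, 1, 1, 1, 1]'

```text
time_s: 25.2
position: [0.4161, 0.1604, 0.2189]
eef_rot: [[-1.0, -0.001, 0.0], [-0.001, 1.0, 0.0], [-0.0, 0.0, -1.0]]
contact_force: [-0.3, 0.5, 0.3]
width: 1.002
```

```bash
python3 - <<'E'
from h import *
print(ctrl.get_obs()['position'])
cap('wrist','w20');cap('scene','s20')
overlay('s20','o20',(160,140,480,320),2.5,[(sq(.4168,.1607,-4.5),(0,255,0)),(ci(.4168,.1607,.008,.027),(0,0,255)),(ci(.4168,.1607,.108,.032),(0,0,255)),(sq(.3985,.343,2.6),(0,0,0)),(ci(.3985,.343,.008,.0225),(255,0,0)),(sq(.518,.4238,-2.4),(0,255,0)),(ci(.518,.4238,.008,.03),(0,0,0)),(ci(.518,.4238,.105,.032),(0,0,0))],sh=(0,1))
E
```

```text
[0.41614221 0.16038145 0.21890728]
```

View pics/w20.png

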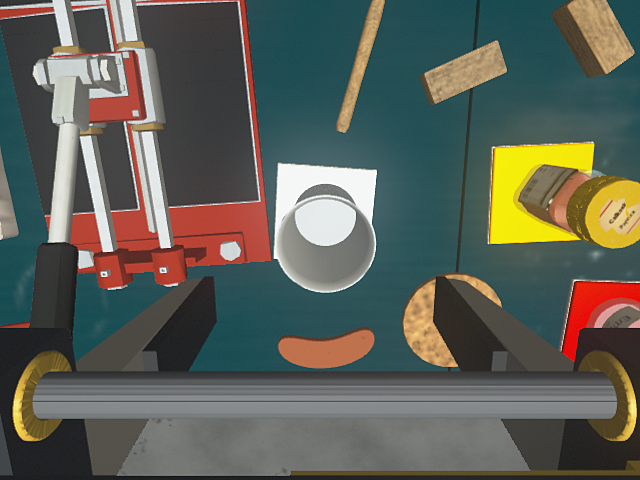

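View pics/o20.png

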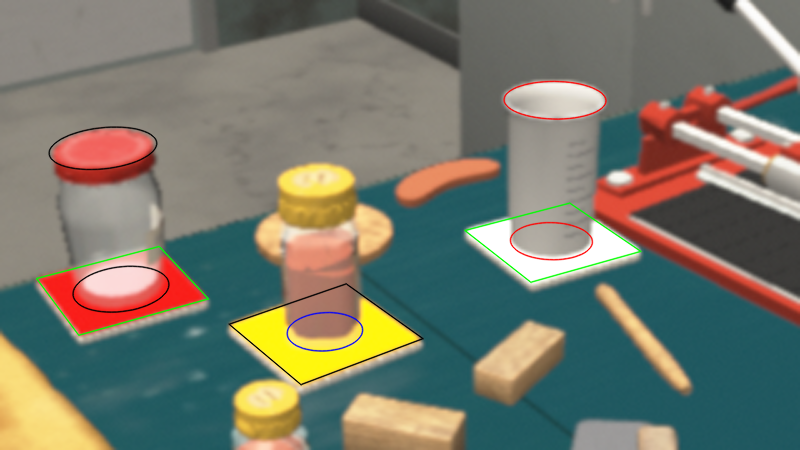

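```bash
python3 - <<'E'
from h import *
o=ctrl.get_obs();print(o['time_s'],o['contact_force'].round(1),o['width'])
print(ctrl.hand_in())
E
```

```text
25.3 [-0.2  0.3  0.1] 1.004704203036302
the job is handed in; nothing more can be done
None
```

The job is done and handed in at 25.3 s. The red-lidded jar is on the red tile, the larger yellow-lidded jar on the yellow tile and the beaker on the white tile.

I parked the beaker on the cork mat. Then I moved the red jar, then the yellow jar, and last the beaker from the cork to the white tile. The first beaker grip bound near its rim and the fingers stalled, so I opened, went 12 mm lower and gripped it properly before lifting.

**Last checks:**
- **Standing and clear:** the final scene and wrist pictures show all three upright. The gripper is open above the white tile and touching nothing.
- **Bystanders:** the rubber kidney and both gauge blocks looked undisturbed in the pictures. I did not measure their positions again.
- **Centring:** the red jar and the beaker matched their predicted outlines within about 2 mm.
- **Disagreements:** the wrist camera read both jars' lids 3 to 4 mm nearer the robot than their tile centres. I put this down to a calibration bias at lid height. The scene overlay also showed the visible base of the yellow jar higher in the picture than predicted, which I put down to its glass base. I handed in without a further check, so the yellow jar's centring is the least certain.

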